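# Move a battery cartridge from charger to meter through push-push catches

## Task

The blue battery cartridge in the dark charger is charged: press it down until its push-push catch lets go and it pops up by itself, and take your fingers off it for a moment. Then lift it out, set it into the empty bay of the white meter and press it fully home until the catch there holds it down, standing only about a centimetre above the blue rim once you let go. Each catch trips only at the very bottom of its travel and breaks if forced, so feel for the bottom and never push the cartridge with more than 30 N; leave the other things on the desk where they stand.

Things in the scene. Friction and masses are not known exactly. Their poses are not given: they have to be found in the camera images.
- cartridge: Blue battery cartridge, an upright block 36 mm (x) by 50 mm (y) by 64 mm (z), 0.1 to 0.16 kg, white ribs on the two faces toward its x, thin white patch on top. Origin at the centre of its underside, z up. It starts caught in the charger's bay; either way round fits. In a bay it just stands on a spring-loaded carriage, not fastened to it.
- cartridge_top (a point): Centre of the cartridge's flat top, 64 mm above its underside: the place to press, with shut fingertips. In either bay: carriage up, the top is about 31.5 mm above the rim; caught, about 10 mm (each up to 2 mm off from start to start). Bottom: anywhere from 6 mm above to 6 mm below the rim, not known beforehand and different in the two bays: it must be felt, moving slowly.
- charger: Dark charger, fixed: upright block 84 (x) x 100 (y) x 80 mm high with a grey rim, on a foot plate 104 x 120 x 6 mm, cooling slots on its front (-x). Origin at the centre of its underside, on the desk. Its bay is a vertical shaft open at the top, centred, 38.4 (x) x 52.4 (y) mm, flared at 45 degrees by 8 mm a side in the top 8 mm; inside is a push-push catch (see charger_mouth, meter_mouth).
- charger_mouth (a point): Centre of the charger's bay at rim height, 80 mm above the desk. Its catch: from caught, push down 5 to 16 mm (unknown) until the bottom is felt, let go, and the carriage rises fully within a second. Short of the last 0.5 mm it returns to caught. The spring resists with 4 to 9 N on the way; at the bottom the force climbs (4 N per mm or more): at 14 N the catch has tripped.
- meter: White meter with a blue rim, fixed: upright block 84 x 100 x 80 mm high, on its front (-x) a low console 57 mm deep and under 60 mm high (dark blank display, two small knobs), foot plate 96 x 112 x 6 mm. Origin at the centre of the block's underside, on the desk. Its bay is like the charger's: same shaft, flare and catch, empty at the start with its carriage up.
- meter_mouth (a point): Centre of the meter's bay at rim height, 80 mm above the desk. A cartridge let down about 33 mm into the shaft comes to stand on the raised carriage. Push it down from there 26 to 37 mm (unknown) until the bottom is felt (spring 4 to 9 N, 14 N felt at the bottom) and let go: the catch holds it 22 mm down. Short of the last 0.5 mm it comes back up; a further full push would release it.
- jar_a: Bystander: white screw-lid sample jar, 74 mm across, 87 mm high; origin at the centre of its underside.
- jar_b: Bystander: another white screw-lid sample jar, 74 mm across, 87 mm high; origin at the centre of its underside.
- tall_carton: Bystander: white and blue upright carton, 68 x 69 x 170 mm; origin at the centre of its underside.
Not all that is in view belongs to the job. Of the things that look like the cartridge, the middle-sized one is meant.

How it is judged:
On the way, in this order (a step that is already met when the one before it is completed fails the run):
1. the cartridge stands popped up in the charger's bay, at least 22 mm above the rim, with no finger on it (z of cartridge_top in the frame of charger between 0.102 and 0.12 m and horizontal distance between cartridge and charger below 0.008 m and contact force between the fingers and cartridge below 0.3 N), for 0.2 s.
2. the cartridge has left the charger (100 mm or more from it, seen from above) (horizontal distance between cartridge and charger above 0.1 m), for 0.1 s.
At the end, for the whole second after the job is handed in: The cartridge is at rest in the meter's bay, upright (within 0.08 rad) and centred within 5 mm, held down by the catch with its top no more than 16 mm above the rim (z of cartridge_top in the frame of meter between 0.076 and 0.096 m and horizontal distance between cartridge and meter below 0.005 m and angle between cartridge's own z axis and vertical below 0.08 rad and linear speed of cartridge below 0.02 m/s); the robot touches nothing.
It fails at once if the cartridge is pushed against the charger with more than 30 N (contact force between cartridge and charger above 30 N).
It fails at once if the cartridge is pushed against the meter with more than 30 N (contact force between cartridge and meter above 30 N).
It fails at once if a bystander is moved by more than 25 mm (distance of any of jar_a, jar_b, tall_carton from where it was at the start of the episode above 0.025 m).
It also fails if it takes over 58 s, if anything falls off the work surface, if the arm or the gripper's body presses on something with over 40 N, if the wrist force passes 120 N, or if a joint passes its speed limit or range.

## Robot

A 6-joint arm with a two-finger parallel gripper is mounted at the origin on the work surface; the furniture and walls round the work are solid. World frame = base frame: x ahead of the robot, y to its left, z up, the work surface at z = 0. Lengths are in m, angles in rad, forces in N, time in s.
With the tool pointing down it reaches from about 0.4 to 0.825 m from the base axis. Payload 7 kg.
Tool frame: the origin (TCP) lies where the fingers leave the gripper's body, on its centre line; the fingertips stand 73 mm ahead of it and the grasp point (between the pads) lies 54 mm ahead of it; y points along the fingers, z is the direction in which the jaws open and shut, and the axes are right-handed (so a half turn about y gives the same grasp; the last joint's range is limited). The gripper opens to 85 mm and grips with 20 to 120 N. Pads are 22 mm wide; open, the fingers measure 114 mm over their backs; the gripper's body (76 mm by 85 mm) begins 54 mm behind the grasp point. The pads swing forward as they close: fully open they stand 13 mm farther back than shut.
Start: joints at [-1.052, 0.359, 0.012, 0, -1.224, -0.288], TCP at [0.154, -0.657, 0.304] pointing down, gripper open.
Joint ranges: [-3.07, 3.07], [-1.43, 2.12], [-1.02, 1.25], [-3.03, 1.67], [-3.05, -0], [-3.03, 3.03]. Speed limits (rad/s): [2.39, 2.39, 3.01, 3.14, 3.14, 3.14].

## Interface

Orientations are given as a unit quaternion [x, y, z, w].
In Python, from plant import bot gives the robot as it stands. Calls block until the motion is done:
- bot.move_pose(position, orientation): joint-space move of the TCP to a pose.
- bot.move_linear(position, orientation=None, v=0.15, max_force=None): straight line of the TCP; orientation=None keeps the orientation; v is the mean speed in m/s. With max_force (N) it stops when the force on the tool has changed by that much, and returns True; else False.
- bot.movej(angles): joint-space move.
- bot.move_gripper(opening, effort=None): opening from 0.0 (shut) to 1.0 (fully open); effort is the grip in N (None keeps the last); returns when the fingers have stopped.
- bot.sleep(seconds).
- bot.inverse_kinematics(position, orientation): joint angles nearest the present ones, or None.
- bot.read_state(): the state.
- bot.camera(name): name is "scene" or "side" or "wrist"; returns the picture (420x560x3 uint8, blue, green, red); there is no depth.
- bot.camera_params(name): a dict with "fx", "fy", "cx", "cy" (pixels), "camera_from_world" (4x4, takes a point from world to camera coordinates). Camera axes: x right, y up, looking along -z (the intrinsics and any distortion apply to the point x, -y, -z); pixel columns grow to the right and rows downward; lengths in m; the calibration is good to about 2 mm. The wrist camera is an equidistant fisheye: a pixel r from the principal point sees the ray r / f radians off the axis. A picture is of the moment at which its call begins: read the wrist's pose just before it. camera_params takes no time and is no camera call; for the wrist camera it gives the pose at the moment of the call.
A pose or a line that the arm cannot do raises bot.MotionError and nothing moves.
- bot.finish_job(): hands the job in, once; it reports no verdict.
Trained networks look in the newest picture that a camera, given by its name, has taken for a name from the list of things; names that differ only in an ending like _2 or _b are one class to them, and where a whole thing is asked for, a point or a joint stands for the part that bears it (a point fixed in the world has none). Each returns a list of dicts, best first, with "score" (0 to 1); they miss things now and then, are a little off and sometimes report something else, mostly with a low value. They report only what shows in the picture. A call takes as long as a camera call. They do not tell look-alikes from the thing itself.
- bot.find_in(camera, thing): "at" ([x, y, z] in m, in world coordinates, good to about 4 mm: the middle of the surface that is visible of it).
The state is a dict: "time_s": time; "joint_positions": joint angles; "qd": joint speeds; "joint_torque": joint torques, N m; "tcp_pos": TCP position; "tcp_rot": TCP orientation; "force": force on the tool from outside, world axes, zero at the start; "wrist_torque": the same for the moment, N m; "opening": opening from 0.0 (shut) to 1.0 (fully open).
Only numpy, scipy, OpenCV 4.12 (cv2) and the standard library are available. Lean on these libraries where they do the work, as an engineer would, in place of code of your own. Each camera call takes 0.05 s, during which the arm holds its last target.

## Working session

There is one attempt and no reset: what is moved stays moved. The work goes in short steps, each a Python script; the robot and the scene stay as the last script left them, time stands still between calls to the robot, and variables do not carry over. Pictures are saved under pics/ and viewed, and the job is handed in when it is done.

```bash
ls; mkdir -p pics; python3 - <<'E'
from plant import bot
import cv2
s=bot.read_state();print(s)
for c in ["scene","side","wrist"]:
    cv2.imwrite(f"pics/{c}0.png",bot.camera(c))
    p=bot.camera_params(c);print(c,p)
    for t in ["cartridge","charger","meter","jar_a","tall_carton","charger_mouth","meter_mouth","cartridge_top"]:
        try:
            for d in bot.find_in(c,t)[:4]: print(t,[round(v,3) for v in d["at"]],round(d["score"],2))
        except Exception as e: print(t,e)
print(bot.read_state()["time_s"])
E
```

```text
pics
{'time_s': 0.0, 'joint_positions': array([-1.05190723e+00,  3.59389507e-01,  1.10445382e-02, -3.60456538e-04,
       -1.22410021e+00, -2.88087111e-01]), 'qd': array([ 0.00026097, -0.00136253, -0.00085163,  0.00035819, -0.00054532,
       -0.00094754]), 'joint_torque': array([ 3.80708007e-03, -5.83326244e+01,  2.93414569e+01,  6.93647727e+00,
       -6.14627192e-03,  1.06296054e-05]), 'tcp_pos': array([ 0.15430363, -0.65674618,  0.3029538 ]), 'tcp_rot': array([-0.70182515, -0.081258  ,  0.08149537,  0.70299153]), 'force': array([-1.17275573, -0.50659949, -0.2263432 ]), 'wrist_torque': array([0.02145305, 0.00417239, 0.00728998]), 'opening': 1.0000752903849535}
scene {'fx': 487.85617215669686, 'fy': 487.85617215669686, 'cx': 287.4911091670733, 'cy': 204.8142294669574, 'camera_from_world': array([[-0.71840545, -0.69553076, -0.01142709,  0.3415736 ],
       [ 0.47954962, -0.50708722,  0.71616668, -0.35488126],
       [-0.50391049,  0.50901819,  0.69783573, -0.62623399],
       [ 0.        ,  0.        ,  0.        ,  1.        ]])}
cartridge [0.393, -0.04, 0.047] 0.75
cartridge [0.53
[... 1239 characters left out ...]
op [0.549, 0.045, 0.088] 0.56
wrist {'fx': 325.19226210127806, 'fy': 325.19226210127806, 'cx': 276.62089911275166, 'cy': 212.4498936342282, 'camera_from_world': array([[-2.28978369e-01,  9.73431507e-01,  9.25503784e-05,
         6.74217968e-01],
       [-9.39003572e-01, -2.20854890e-01, -2.63619821e-01,
         3.32668996e-02],
       [-2.56595399e-01, -6.04501417e-02,  9.64626654e-01,
        -3.78939540e-01],
       [ 0.00000000e+00,  0.00000000e+00,  0.00000000e+00,
         1.00000000e+00]])}
cartridge [0.401, 0.029, 0.018] 0.67
meter [0.474, -0.233, 0.022] 0.87
charger_mouth [0.475, -0.23, 0.021] 0.33
meter_mouth [0.477, -0.225, 0.024] 0.68
cartridge_top [0.402, 0.024, 0.018] 0.77
1.35
```

View pics/scene0.png

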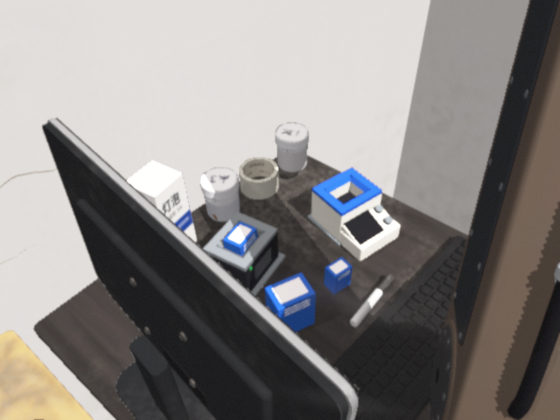

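View pics/side0.png

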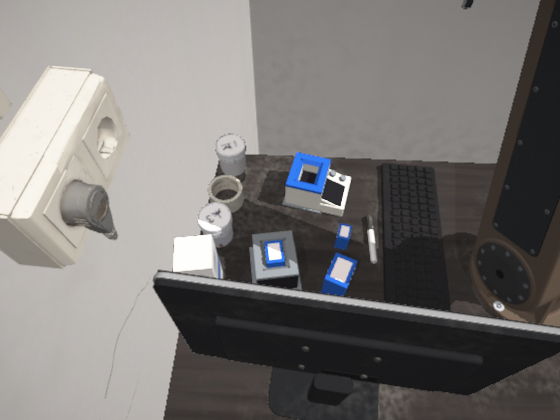

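View pics/wrist0.png

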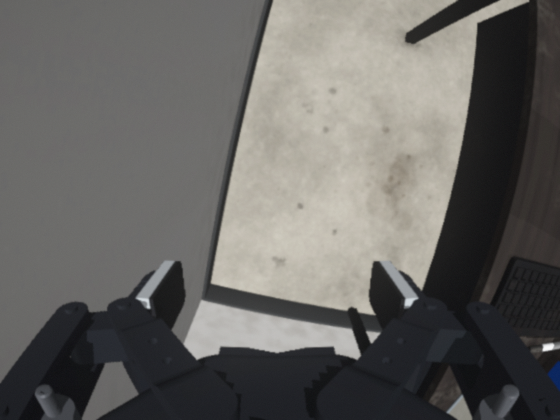

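The scene view shows the three look-alikes. The one in the charger is at about (240,236), with a larger one at (290,303) and a smaller one at (338,275), both standing on the desk. The meter is at (350,205), and the monitor hangs over the left side. I'll triangulate the monitor corner and the rim corners next.

```bash
cat > h.py <<'E'
from plant import bot
import numpy as np, cv2
from scipy.spatial.transform import Rotation as R
def ray(P,px,fish=False):
    T=np.array(P["camera_from_world"]);u=(px[0]-P["cx"])/P["fx"];v=(px[1]-P["cy"])/P["fy"]
    if fish:
        r=np.hypot(u,v);d=np.array([u/r*np.sin(r),-v/r*np.sin(r),-np.cos(r)]) if r>1e-9 else np.array([0,0,-1.])
    else: d=np.array([u,-v,-1.])
    d=d/np.linalg.norm(d);return -T[:3,:3].T@T[:3,3],T[:3,:3].T@d
def tri(rs):
    A=0;b=0
    for o,d in rs:
        M=np.eye(3)-np.outer(d,d);A=A+M;b=b+M@o
    p=np.linalg.solve(A,b);return p,[round(float(np.linalg.norm((np.eye(3)-np.outer(d,d))@(p-o))),4) for o,d in rs]
def atz(r,z): o,d=r;return o+d*(z-o[2])/d[2]
E
python3 - <<'E'
from h import *
s=bot.camera_params("scene");d=bot.camera_params("side")
print("tool axes",R.from_quat(bot.read_state()["tcp_rot"]).as_matrix().round(2).tolist())
for n,a,b in [("monTL",(47,125),(160,276)),]:
    print(n,tri([ray(s,a),ray(d,b)]))
for px in [(300,300),(400,306),(540,322)]: print("monside",ray(d,px)[0].round(3),[atz(ray(d,px),z).round(3).tolist() for z in (.2,.3,.4,.5)])
for n in("scene","side"):
    p=s if n=="scene" else d
    im=cv2.imread(f"pics/{n}0.png")
    crop=im[150:290,190:410] if n=="scene" else im[140:300,210:370]
    cv2.imwrite(f"pics/{n}crop.png",cv2.resize(crop,None,fx=3.6,fy=3.6,interpolation=cv2.INTER_CUBIC))
E
```

```text
tool axes [[0.97, -0.0, -0.23], [0.23, 0.0, 0.97], [-0.0, -1.0, 0.0]]
monTL (array([0.66301939, 0.22329445, 0.35049503]), [0.0035, 0.0035])
monside [0.498 0.392 0.801] [[0.488, 0.176, 0.2], [0.489, 0.212, 0.3], [0.491, 0.248, 0.4], [0.493, 0.284, 0.5]]
monside [0.498 0.392 0.801] [[0.33, 0.168, 0.2], [0.358, 0.205, 0.3], [0.386, 0.243, 0.4], [0.414, 0.28, 0.5]]
monside [0.498 0.392 0.801] [[0.114, 0.169, 0.2], [0.178, 0.206, 0.3], [0.242, 0.243, 0.4], [0.306, 0.28, 0.5]]
```

```bash
cat >> h.py <<'E'
def ori(yaw):
    # jaw axis tool z at world yaw; tool y down
    z=np.array([np.cos(yaw),np.sin(yaw),0]);y=np.array([0,0,-1.]);x=np.cross(y,z)
    return R.from_matrix(np.c_[x,y,z]).as_quat()
E
python3 - <<'E'
from h import *
st=bot.read_state();P=bot.camera_params("wrist");T=P["camera_from_world"]
c=-T[:3,:3].T@T[:3,3];Rt=R.from_quat(st["tcp_rot"])
print("cam in tool",Rt.inv().apply(c-st["tcp_pos"]).round(3),"look",Rt.inv().apply(-T[2,:3]).round(3))
for yaw in (0,90,180,-90):
  for p in ((0.54,.048,.33),(0.54,.048,.16),(.475,-.158,.33)):
    q=bot.inverse_kinematics(p,ori(np.radians(yaw)));print(yaw,p,None if q is None else np.round(q,2))
E
```

```text
cam in tool [-0.068 -0.07   0.001] look [0.264 0.965 0.   ]
0 (0.54, 0.048, 0.33) [ 0.45  0.12 -0.24  0.   -1.21  2.69]
0 (0.54, 0.048, 0.16) [ 0.45  0.28 -0.47  0.   -0.82  2.69]
0 (0.475, -0.158, 0.33) None
90 (0.54, 0.048, 0.33) [ 0.45  0.12 -0.24  0.   -1.21 -2.02]
90 (0.54, 0.048, 0.16) [ 0.45  0.28 -0.47  0.   -0.82 -2.02]
90 (0.475, -0.158, 0.33) [ 0.07  0.05 -0.32  0.   -1.2  -1.64]
180 (0.54, 0.048, 0.33) [ 0.45  0.12 -0.24  0.   -1.21 -0.45]
180 (0.54, 0.048, 0.16) [ 0.45  0.28 -0.47  0.   -0.82 -0.45]
180 (0.475, -0.158, 0.33) [ 0.07  0.05 -0.32  0.   -1.2  -0.07]
-90 (0.54, 0.048, 0.33) [ 0.45  0.12 -0.24  0.   -1.21  1.12]
-90 (0.54, 0.048, 0.16) [ 0.45  0.28 -0.47  0.   -0.82  1.12]
-90 (0.475, -0.158, 0.33) [ 0.07  0.05 -0.32  0.   -1.2   1.5 ]
```

View pics/scenecrop.png

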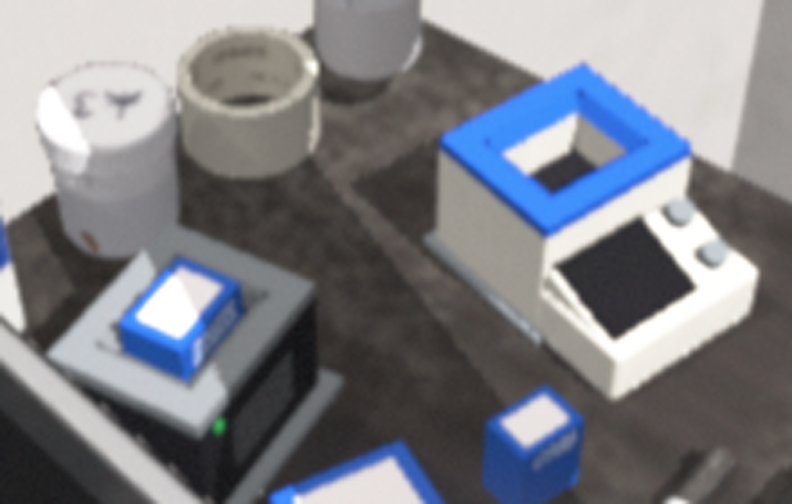

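View pics/sidecrop.png

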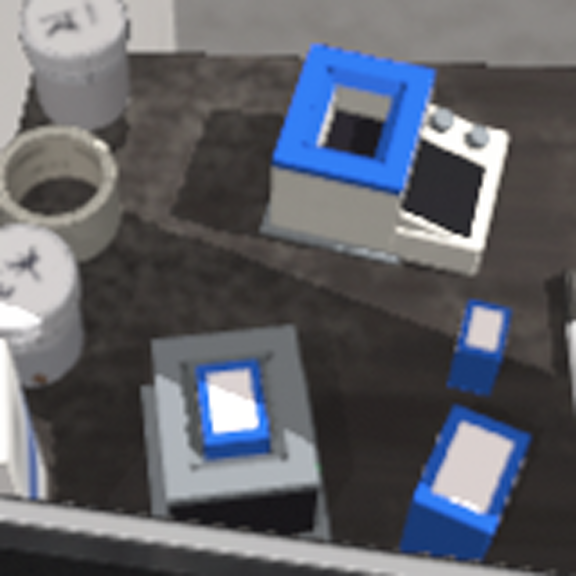

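```bash
python3 - <<'E'
from h import *
import pickle
out={}
for i,p in enumerate([(.45,-.26,.33),(.50,-.19,.33),(.50,-.07,.33),(.55,0.0,.33)]):
    bot.move_pose(p,ori(np.pi)); bot.sleep(.2)
    P=bot.camera_params("wrist");im=bot.camera("wrist");cv2.imwrite(f"pics/w{i+1}.png",im);out[i+1]=P
    for t in ["cartridge_top","charger_mouth","meter_mouth"]:
        print(i+1,t,[(np.round(d["at"],3).tolist(),round(d["score"],2)) for d in bot.find_in("wrist",t)[:3]])
pickle.dump(out,open("P.pkl","wb"));print(bot.read_state()["time_s"],bot.read_state()["force"])
E
```

```text
1 cartridge_top []
1 charger_mouth [([0.557, -0.012, 0.005], 0.67)]
1 meter_mouth [([0.473, -0.189, 0.056], 0.95)]
2 cartridge_top [([0.404, -0.054, 0.045], 0.95), ([0.407, 0.028, 0.035], 0.71), ([0.691, -0.063, 0.053], 0.43)]
2 charger_mouth [([0.546, -0.006, 0.038], 0.7)]
2 meter_mouth [([0.475, -0.18, 0.072], 0.94), ([0.676, -0.232, 0.087], 0.18)]
3 cartridge_top [([0.406, -0.05, 0.046], 0.86), ([0.543, 0.031, 0.094], 0.83), ([0.42, 0.047, 0.082], 0.77)]
3 charger_mouth [([0.542, 0.009, 0.075], 0.7)]
3 meter_mouth [([0.472, -0.175, 0.074], 0.95)]
4 cartridge_top [([0.544, 0.033, 0.094], 0.94), ([0.423, 0.05, 0.084], 0.9), ([0.411, -0.047, 0.047], 0.57)]
4 charger_mouth [([0.551, 0.017, 0.08], 0.9)]
4 meter_mouth [([0.475, -0.158, 0.05], 0.68)]
6.1667 [ 0.0691407   0.08766898 -0.19786622]
```

View pics/w1.png

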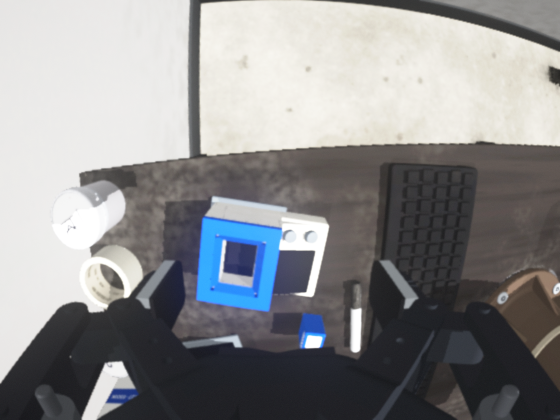

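View pics/w2.png

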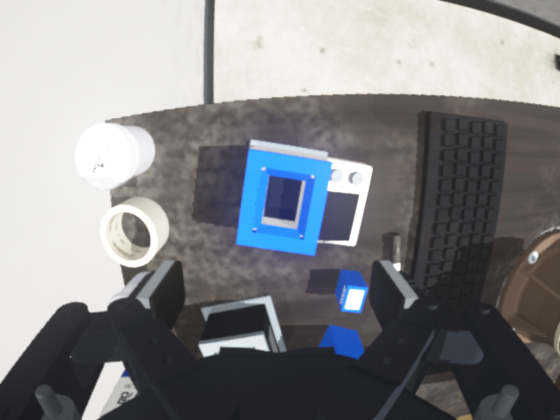

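View pics/w3.png

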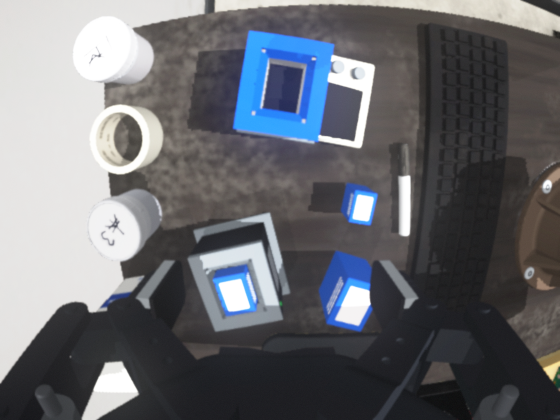

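View pics/w4.png

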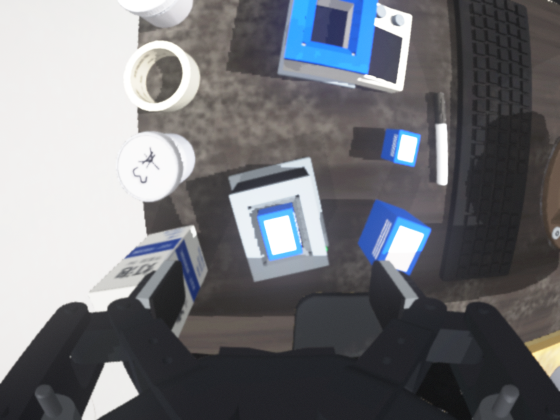

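The wrist views show the meter's blue rim at about (284,200) in w2 and (285,88) in w3. They show the charger's grey rim with the cartridge top at (238,293) in w3 and (280,236) in w4. Next I need accurate corners, so I'll enlarge these areas.

```bash
python3 - <<'E'
import cv2,numpy as np
def c(i,x,y,w,h,n):
    im=cv2.imread(f"pics/w{i}.png")[y:y+h,x:x+w];return cv2.resize(im,(w*n,h*n),interpolation=cv2.INTER_CUBIC)
a=c(2,230,130,110,130,4);b=c(3,225,20,120,130,3)
cv2.imwrite("pics/c2.png",c(2,230,130,110,130,4));cv2.imwrite("pics/c3m.png",c(3,225,20,120,130,4))
cv2.imwrite("pics/c3c.png",c(3,180,205,120,135,4));cv2.imwrite("pics/c4c.png",c(4,220,150,120,140,4))
E
```

```text
(no output)
```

View pics/c2.png

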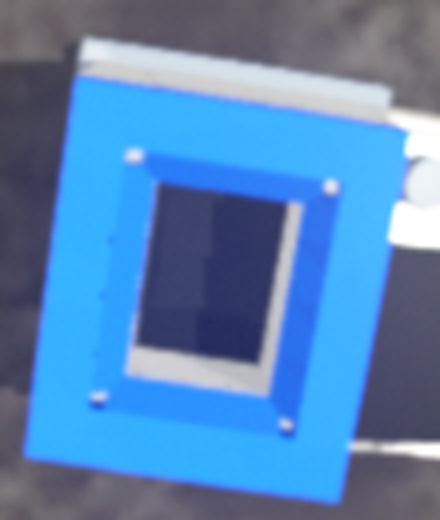

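View pics/c3m.png

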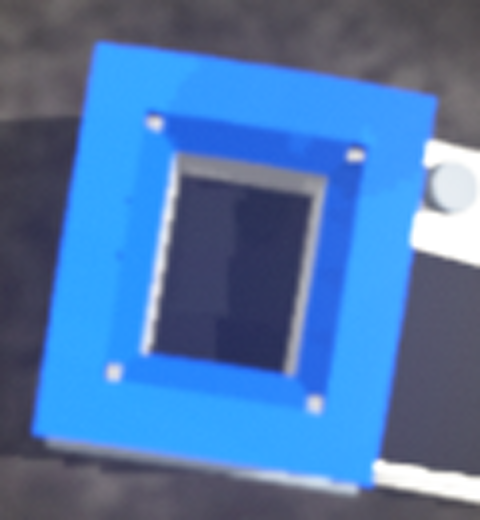

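View pics/c3c.png

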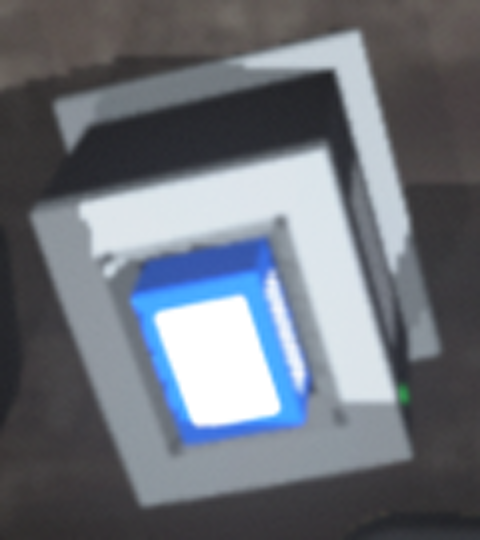

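View pics/c4c.png

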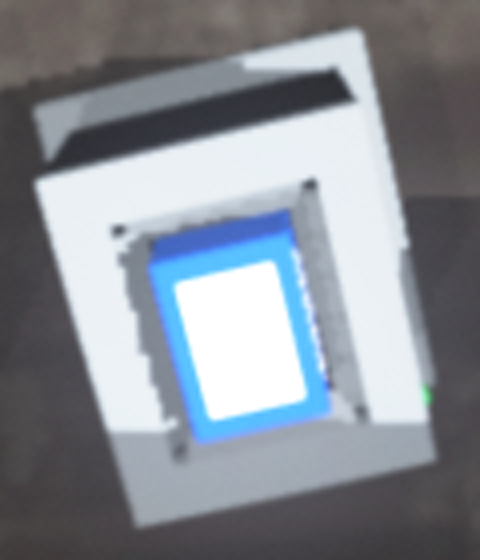

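```bash
cat > fit.py <<'E'
from h import *
import pickle
from scipy.optimize import least_squares
def proj(P,X):
    T=np.array(P["camera_from_world"]);c=X@T[:3,:3].T+T[:3,3];v=np.c_[c[:,0],-c[:,1]];d=-c[:,2]
    r=np.linalg.norm(v,axis=1);th=np.arctan2(r,d);return np.c_[P["cx"]+P["fx"]*th*v[:,0]/r,P["cy"]+P["fy"]*th*v[:,1]/r]
def rect(p,a,b):
    x,y,z,w=p;L=np.array([[a,-b],[-a,-b],[-a,b],[a,b]])/2
    c,s=np.cos(w),np.sin(w);return np.c_[L@np.array([[c,s],[-s,c]])+[x,y],[z]*4]
def fit(obs,a,b,p0,zfix=None):
    def f(p):
        q=list(p) if zfix is None else [p[0],p[1],zfix,p[2]]
        return np.concatenate([(proj(P,rect(q,a,b))-px).ravel() for P,px in obs])
    p0=p0 if zfix is None else [p0[0],p0[1],p0[3]]
    r=least_squares(f,p0);return r.x,np.sqrt(np.mean(r.fun**2)),r.fun.reshape(len(obs),4,2).mean(1)
def px(c,ox,oy): return (np.array(c)+.5)/4-.5+[ox,oy]
E
python3 - <<'E'
from fit import *
P=pickle.load(open("P.pkl","rb"))
m=[(P[2],px([(77,76),(407,130),(341,503),(24,458)],230,130)),(P[3],px([(97,41),(438,97),(371,489),(32,436)],225,20))]
ch=[(P[3],px([(30,213),(326,146),(413,458),(140,507)],180,205)),(P[4],px([(33,180),(357,99),(437,460),(135,527)],220,150))]
ct=[(P[3],px([(133,300),(272,266),(308,424),(183,444)],180,205)),(P[4],px([(148,264),(294,238),(329,411),(197,443)],220,150))]
for n,o,a,b,p0,zf in [("meter",m,.084,.1,[.47,-.16,.08,0],.08),("charger",ch,.084,.1,[.54,.05,.08,0],.08),("cart",ct,.036,.05,[.54,.05,.09,0],.09)]:
    for z in (None,zf):
        r=fit(o,a,b,p0,z);print(n,r[0].round(4),"rms",round(r[1],2),r[2].round(2).tolist())
    for k in (0,1): print("  single",fit(o[k:k+1],a,b,p0)[0].round(4))
E
```

```text
meter [ 0.4922 -0.1779  0.0813 -0.1565] rms 0.48 [[0.07, 0.2], [-0.07, -0.2]]
meter [ 0.4921 -0.1778 -0.1566] rms 0.53 [[0.07, -0.03], [-0.07, 0.02]]
  single [ 0.4922 -0.1782  0.0816 -0.1517]
  single [ 0.4921 -0.1775  0.0828 -0.161 ]
charger [0.5447 0.0402 0.0815 0.2398] rms 0.36 [[-0.37, 0.04], [0.35, -0.06]]
charger [0.5447 0.0407 0.2398] rms 0.42 [[-0.27, -0.12], [0.26, 0.03]]
  single [0.5441 0.0398 0.0821 0.2364]
  single [0.545  0.0399 0.0826 0.2424]
cart [0.5446 0.0429 0.087  0.2143] rms 0.94 [[-0.27, -0.19], [0.28, 0.19]]
cart [0.5444 0.0416 0.214 ] rms 0.99 [[-0.5, 0.13], [0.48, -0.05]]
  single [0.5435 0.0402 0.0923 0.2057]
  single [0.5448 0.0437 0.0841 0.2207]
```

Both fits agree across views: charger (0.5446, 0.0405) at yaw 0.24, meter (0.4921, -0.1778) at yaw -0.157, and rim heights close to 80 mm. Now I'll press in the charger.

```bash
python3 - <<'E'
from h import *
C=(0.5446,0.0408);q=ori(np.pi+0.235)
bot.move_gripper(0.0,30)
bot.move_pose((*C,.24),q)
bot.move_linear((*C,.178),v=.1);bot.sleep(.3)
s=bot.read_state();print(s["tcp_pos"].round(4),s["force"].round(2),s["opening"])
hit=bot.move_linear((*C,.138),v=.009,max_force=16)
s=bot.read_state();print(hit,s["tcp_pos"].round(4),s["force"].round(2),s["time_s"])
bot.move_linear((*C,.25),v=.15);bot.sleep(.8)
for c in("scene","side","wrist"):
    cv2.imwrite(f"pics/{c}_p.png",bot.camera(c)); print(c,[(np.round(d["at"],3).tolist(),round(d["score"],2)) for d in bot.find_in(c,"cartridge_top")[:3]])
s=bot.read_state();print(s["force"].round(2),s["time_s"])
E
```

```text
[0.5448 0.0409 0.1785] [-0.59 -0.36  0.61] -0.002170053164508719
True [0.5453 0.0408 0.1509] [-2.25  0.1  10.02] 11.35
scene [([0.398, 0.062, 0.083], 0.81), ([0.529, 0.055, 0.111], 0.79), ([0.397, -0.038, 0.044], 0.77)]
side [([0.549, 0.05, 0.113], 0.95)]
wrist [([0.425, 0.053, 0.083], 0.94), ([0.548, 0.031, 0.117], 0.67)]
[-0.1  -0.31  0.07] 13.2667
```

```bash
python3 - <<'E'
import cv2,numpy as np
a=cv2.resize(cv2.imread("pics/side_p.png")[190:320,220:360],(420,390));b=cv2.resize(cv2.imread("pics/wrist_p.png"),(380,285))
c=np.zeros((390,800,3),np.uint8);c[:,:420]=a;c[:285,420:]=b;cv2.imwrite("pics/pp.png",c)
E
```

```text
(no output)
```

View pics/pp.png

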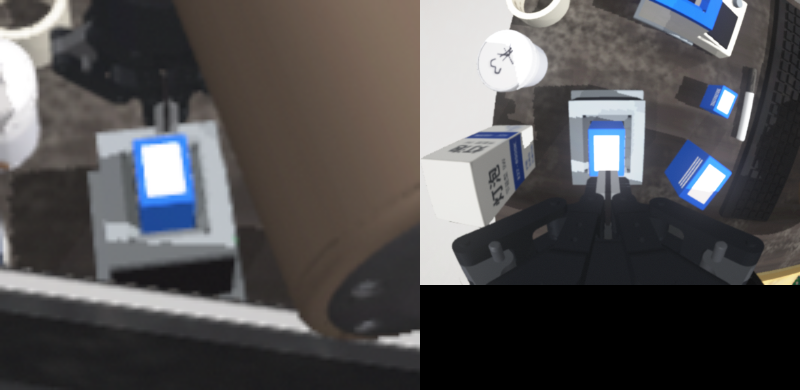

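It popped up; the networks put the top at z ≈ 0.112-0.117. Next I'll grasp it across its x faces, lift, and move over the meter.

```bash
python3 - <<'E'
from h import *
C=(0.5446,0.0408);M=(0.4922,-0.1778);q=ori(np.pi+0.235);qm=ori(np.pi-.157)
bot.move_gripper(1.0)
print(bot.move_linear((*C,.154),v=.12,max_force=10),bot.read_state()["tcp_pos"].round(4))
bot.move_gripper(0.0,40);s=bot.read_state();print("open",s["opening"],s["force"].round(2),s["time_s"])
print(bot.move_linear((*C,.28),v=.12))
s=bot.read_state();print("open",s["opening"],s["force"].round(2))
bot.move_pose((*M,.28),qm);bot.move_linear((*M,.215),v=.12);bot.sleep(.3)
s=bot.read_state();print(s["tcp_pos"].round(4),s["force"].round(2),s["time_s"],s["opening"])
P=bot.camera_params("wrist")
import pickle;pickle.dump(P,open("Pm.pkl","wb"))
for c in("scene","side","wrist"): cv2.imwrite(f"pics/{c}_m.png",bot.camera(c))
a=cv2.resize(cv2.imread("pics/side_m.png")[130:230,250:370],(400,333));b=cv2.resize(cv2.imread("pics/wrist_m.png"),(400,300));d=cv2.resize(cv2.imread("pics/scene_m.png")[130:260,290:420],(300,300))
c=np.zeros((600,800,3),np.uint8);c[:333-33,:400]=a[:300];c[:300,400:]=b;c[300:,:300]=d;cv2.imwrite("pics/mm.png",c)
E
```

```text
False [0.545  0.0409 0.1546]
open 0.41815610890659094 [-0.84  0.26  2.03] 15.5083
False
open 0.4127486803991877 [ 0.54  1.17 -2.42]
[ 0.4924 -0.1778  0.2156] [-0.29  0.09 -0.84] 18.6 0.41734191791695135
```

View pics/mm.png

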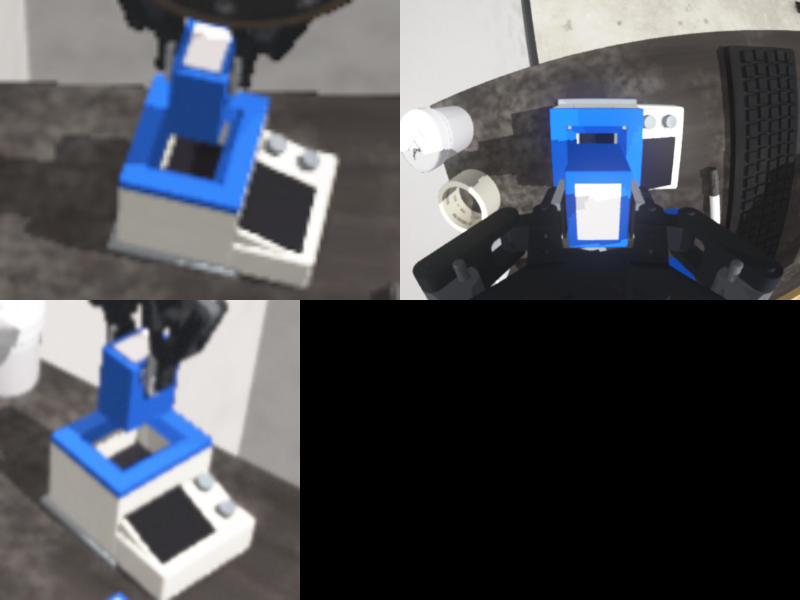

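View pics/wrist_m.png

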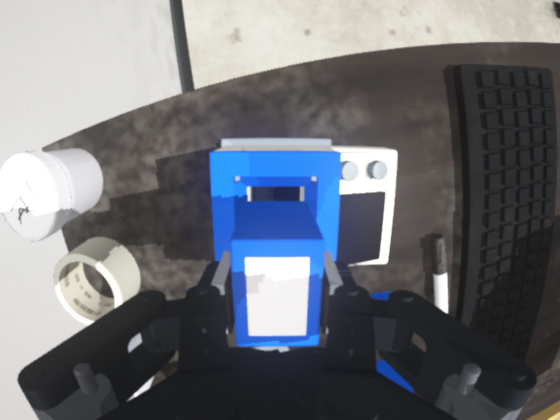

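The wrist view shows the cartridge square to the bay, with the patch spanning (246-311, 257-337) and the blue top about (233-322, 245-346). I'll check its offset in the hand.

```bash
python3 - <<'E'
from fit import *
P=pickle.load(open("Pm.pkl","rb"));im=cv2.imread("pics/wrist_m.png")
print(proj(P,rect((.4922,-.1778,.173,-.157),.036,.05)).round(1).tolist())
cv2.imwrite("pics/cm.png",cv2.resize(im[190:360,200:350],None,fx=3.5,fy=3.5,interpolation=cv2.INTER_CUBIC))
g=im.astype(int);w=(g.min(2)>175).astype(np.uint8);w[:250]=0;w[345:]=0;w[:,:235]=0;w[:,325:]=0
cn=max(cv2.findContours(w,0,2)[0],key=cv2.contourArea);print(cv2.minAreaRect(cn))
c=cv2.minAreaRect(cn)[0]
print(atz(ray(P,c,True),.173))
E
```

```text
[[226.2, 239.7], [322.9, 239.8], [316.0, 346.3], [233.6, 346.1]]
((277.0, 296.0), (78.0, 64.0), 90.0)
[ 0.49107723 -0.17880422  0.173     ]
```

View pics/cm.png

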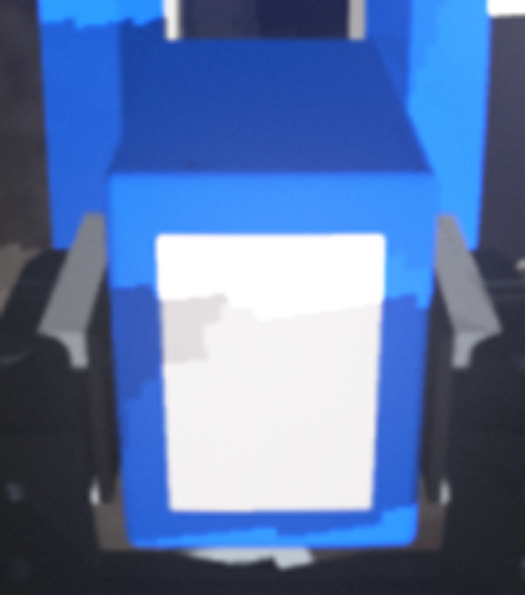

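The offset in the hand is about 1 mm, well within the flare, so I'll insert it.

```bash
python3 - <<'E'
from h import *
M=(0.4922,-0.1778)
h=bot.move_linear((*M,.157),v=.025,max_force=9)
s=bot.read_state();print(h,s["tcp_pos"].round(4),s["force"].round(2),s["wrist_torque"].round(2),s["time_s"])
for c in("scene","side","wrist"): cv2.imwrite(f"pics/{c}_i.png",bot.camera(c))
E
```

```text
False [ 0.4922 -0.1778  0.1571] [-0.27 -1.06 -1.23] [ 0.    0.02 -0.  ] 21.2167
```

View pics/wrist_i.png

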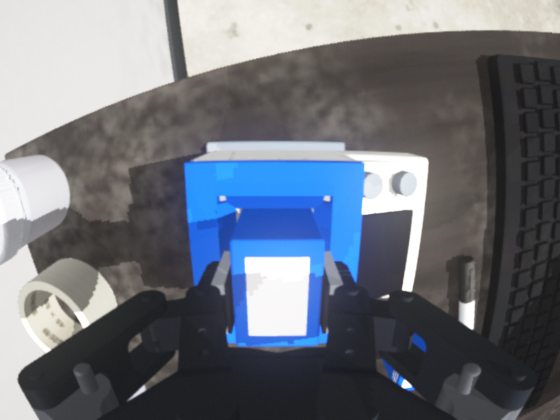

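```bash
python3 - <<'E'
from h import *
M=(0.4922,-0.1778)
h=bot.move_linear((*M,.1535),v=.02,max_force=4)
s=bot.read_state();print(h,s["tcp_pos"].round(4),s["force"].round(2),s["time_s"])
bot.move_gripper(0.75);bot.move_linear((*M,.235),v=.12)
bot.move_gripper(0.0,30);bot.sleep(.2)
cv2.imwrite("pics/wrist_r.png",bot.camera("wrist"));cv2.imwrite("pics/side_r.png",bot.camera("side"))
for c in ("wrist","side"): print(c,[(np.round(d["at"],3).tolist(),round(d["score"],2)) for d in bot.find_in(c,"cartridge_top")[:3]])
s=bot.read_state();print(s["force"].round(2),s["time_s"],s["opening"])
E
```

```text
True [ 0.4923 -0.1778  0.1537] [-1.12  0.72  2.44] 21.6
wrist [([0.49, -0.191, 0.117], 0.89), ([0.4, -0.063, 0.025], 0.75)]
side [([0.416, 0.076, 0.089], 0.62)]
[-0.82 -0.5  -0.02] 23.8417 0.002330938903817904
```

View pics/wrist_r.png

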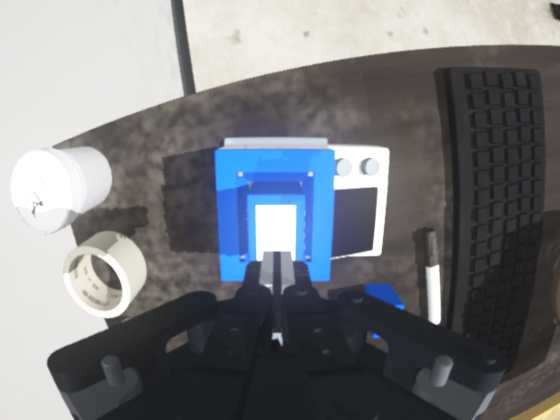

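```bash
python3 - <<'E'
from h import *
M=(0.4922,-0.1778)
bot.move_linear((*M,.193),v=.08);bot.sleep(.3)
print(bot.read_state()["force"].round(2))
h=bot.move_linear((*M,.136),v=.01,max_force=16)
s=bot.read_state();print(h,s["tcp_pos"].round(4),s["force"].round(2),s["time_s"])
if h:
    bot.move_linear((*M,.25),v=.12);bot.sleep(.8)
    for c in("scene","side","wrist"):
        cv2.imwrite(f"pics/{c}_e.png",bot.camera(c)); print(c,[(np.round(d["at"],3).tolist(),round(d["score"],2)) for d in bot.find_in(c,"cartridge_top")[:3]])
print(bot.read_state()["time_s"])
E
```

```text
[-0.94 -0.58  0.12]
True [ 0.4929 -0.178   0.1531] [-3.3   1.48 10.87] 28.4667
scene [([0.482, -0.169, 0.093], 0.94), ([0.398, -0.038, 0.042], 0.91), ([0.398, 0.061, 0.082], 0.88)]
side [([0.418, 0.074, 0.085], 0.95), ([0.497, -0.17, 0.09], 0.56), ([0.404, -0.035, 0.048], 0.53)]
wrist [([0.4, -0.063, 0.027], 0.63), ([0.391, 0.032, 0.01], 0.48), ([0.52, -0.022, 0.026], 0.48)]
30.525
```

View pics/wrist_e.png

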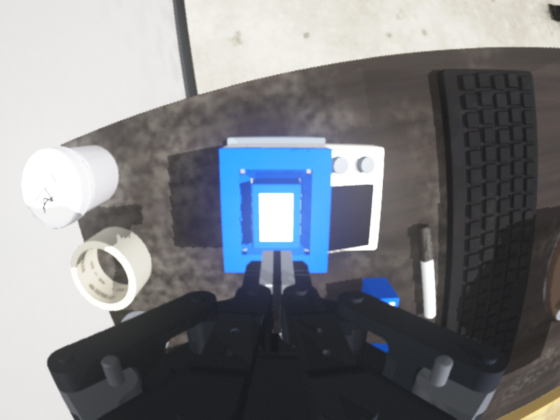

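View pics/side_e.png

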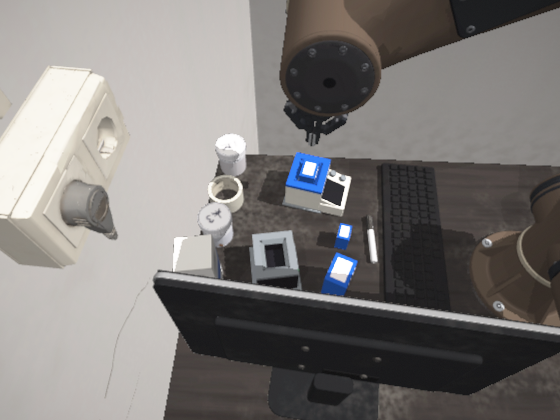

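The cartridge is held down at a height of 0.090-0.093 m (it was 0.117 m before the press) and sits centred in the bay. The bystanders are where they were and the arm is clear, so I'm handing in.

```bash
python3 -c "
from plant import bot
print(bot.read_state()['force']);print(bot.finish_job())"
```

```text
[ 0.4112188   0.08999635 -0.64672133]
the job is handed in; nothing more can be done
None
```

The blue cartridge is now caught in the meter's bay. I handed the job in at about 30.5 s on the robot's clock; the interface reported no verdict.

- **Charger:** I pressed the cartridge with shut fingertips and stopped at a 16 N force change, with the tips at z ≈ 0.078 m. It popped up after I let go (networks: top at 0.111–0.117 m) and stood free of the fingers.
- **Transfer:** I gripped it across its 36 mm faces and carried it to the meter. It went in without jamming, touched the carriage and was released.
- **Meter:** I pressed it down until the same 16 N stop, with the tips at about z 0.080 m, then retreated to z 0.25 m.

**Last checks:** The scene and side networks put the cartridge top at z 0.093 and 0.090 m, so about 10–13 mm above the rim. It looks centred and level in the wrist picture, the bystanders look unmoved, and the gripper is clear with force near zero.

**What disagreed:**
- The wrist network missed the cartridge in its last picture, although it is plainly visible there.
- After both presses the force reading had dropped to 10–11 N from the 16 N stop.

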